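# Close a refilled flux brush and stand it in the beaker, handle in the spout

## Task

The blue flux brush in the desk stand has just been refilled: screw its orange filler plug in, clockwise seen from the plug end, until it turns clearly stiff (hand-tight, not forced), while the brush is still in the stand. Then draw the brush out along its sleeve and lower it, bristles first and without dropping it, to the floor of the steel beaker, and let go with its handle leaning in the pouring spout. Leave the beaker about where it stands and do not disturb the other things.

Things in the scene. Friction and masses are not known exactly. Their poses are not given: they have to be found in the camera images.
- flux_brush: Flux brush, 194 mm long, about 95 g: bristles (10 mm thick), brass ferrule, blue square handle 14 x 14 mm, 17 mm round mouth collar, orange plug. Origin on its axis 130 mm from the bristle tip, about where it crosses the beaker's rim when it leans there. z runs along the axis from bristles to plug. It starts bristles down in the stand, which keeps it from turning (some 6 degrees of play).
- brush_tip (a point): Bristle end of the flux brush, on its axis, 130 mm from flux_brush; same axes as the brush.
- plug: Orange knurled round plug head, 22 mm across, 18 mm high, on the plug end of the brush. Origin at the head's centre, on the brush axis, 55 mm beyond flux_brush; z along that axis, outward. It turns clockwise (seen from its end) to tighten, sinking 3 mm a turn; a white bar on its end (along its x) shows the turn.
- plug_seat: Tapered seat inside the mouth of the brush, unseen, 30 mm beyond flux_brush on its axis. The loose plug turns at about 0.06 to 0.1 N m and meets the seat after 0.5 to 2.1 rad of turning, differently each time; from there it stiffens by some 0.1 N m per 0.1 rad. Let go, it eases back a little and stays tight. Snug is 0.15 to 0.4 N m in all, forced above 0.55 N m.
- stand: Dark steel desk stand, fixed, 120 x 86 x 16 mm foot, with a black sleeve 29 mm thick that leans 30 degrees from vertical towards the stand's -x. Origin under the foot's centre. The brush stands 85 mm deep in the square sleeve, 1.4 mm loose; while it is being twisted it binds there, so let go of it once before drawing it out.
- stand_mouth (a point): Centre of the sleeve's mouth on the stand, 98 mm above the bench; 85 mm from the resting bristle tip along the sleeve.
- beaker: Loose steel beaker, about 0.35 kg, 108 mm high, 72 mm inside width, wall and floor 3 mm, with a pouring spout at its -x side. Origin under its centre, z up.
- beaker_spout (a point): Inner side of the spout's lip, at the rim, 47 mm from the beaker's axis towards its -x, 108 mm high. The spout widens the rim over about 32 mm and narrows to 14 mm at the lip.
- beaker_floor (a point): Centre of the beaker's inner floor, 3 mm above the bench.
- flux_bottle: Bystander: brown flux bottle, 34 mm wide, 79 mm tall. Origin under its centre.
- solder_spool: Bystander: solder spool, 60 x 65 x 40 mm. Origin under its centre.
- tweezers_steel: Bystander: steel tweezers, 110 mm long, lying. Origin under the centre.
- ipa_bottle: Bystander: white bottle with a blue spout, 68 mm wide, 173 mm tall. Origin under its centre.

How it is judged:
By the outcome, as a careful person would: the job done as asked, in the order asked, and still so for the second after the job is handed in, with the robot touching nothing.
It also fails if it takes over 58 s, if anything falls off the work surface, if the arm or the gripper's body presses on something with over 40 N, if the wrist force passes 120 N, or if a joint passes its speed limit or range.

## Robot

A 6-joint arm with a two-finger parallel gripper is mounted at the origin on a cart in front of the work surface, level with it; the furniture and walls round the work are solid. World frame = base frame: x ahead of the robot, y to its left, z up, the work surface at z = 0. Lengths are in m, angles in rad, forces in N, time in s.
With the tool pointing down it reaches from about 0.35 to 0.85 m from the base axis. Payload 8.1 kg.
Tool frame: the origin (TCP) lies at the centre of the arm's flange, where the gripper is bolted on; the fingertips stand 186 mm ahead of it and the grasp point (between the pads) lies 167 mm ahead of it; z points along the fingers, y is the line along which they close (so a half turn about z gives the same grasp; the last joint's range is limited). The gripper opens to 93 mm and grips with 3 to 60 N. Pads are 15 mm wide; open, the fingers measure 128 mm over their backs; the gripper's body (75 mm by 188 mm) begins 65 mm behind the grasp point.
Start: joints at [1.142, 0.13, 1.488, -0, 1.523, -0.085], TCP at [0.202, 0.565, 0.405] pointing down, gripper open.
Joint ranges: [-2.96, 2.96], [-0.89, 2.26], [0.02, 2.5], [-1.34, 4.48], [0, 2.73], [-2.66, 2.66]. Speed limits (rad/s): [2.39, 2.39, 2.79, 3.14, 3.14, 3.14].

## Interface

Orientations are given as a rotation vector (axis times angle).
In Python, from plant import robot gives the robot as it stands.
- The arm moves only by the tool apply_moves, never from a script. Its argument "series" is a list of rows, each a list of 2 entries, a list of its own where there are three numbers: the shift along the tool's x, y, z in mm, then the turn, a rotation vector about the tool's x, y, z in rad. A call has 1 to 12 rows; each row shifts and turns the commanded pose from where the row before left it, along the tool's axes as they then stand; what a row does not reach is not made up. A row lasts 1/12 s, in which the tool goes at most 41.7 mm and 7.16 degrees, less where a joint would pass 70% of its speed; a pose out of reach is approached as far as the arm can. A call is refused whole if a number of a shift passes 41.7 or a number of a turn 0.125, either way. A call with a gripper value outside its range is refused whole. "claw" is the opening, from 0 (shut) to 1 (fully open), set as the call begins (left out, the last holds). The fingers move at their own pace and stop on an object; "newtons" is the grip in N (left out, the last holds). Time passes only in rows, so rows that do not move let the fingers close. It gives the time, the measured TCP pose, the force, the opening and the grip force at its end, in the units of the state.
- robot.read_state(): the state, without advancing time (a new reading comes with each control period).
- robot.read_camera(name): name is "side" or "top"; returns (picture, depth): 384x512x3 uint8, blue, green, red; 384x512 float32, m along the optical axis (not along the pixel's ray), 0 where there is no reading.
- robot.calibration(name): a dict with "fx", "fy", "cx", "cy" (pixels), "D" ([k1, k2, p1, p2, k3] as OpenCV has them; the pictures are not rectified), "extrinsics" (4x4, takes a point from world to camera coordinates). Camera axes: x right, y down, z forward; pixel columns grow to the right and rows downward; lengths in m; the calibration is good to about 2 mm. A picture is of the moment at which its call begins. calibration takes no time and is no camera call.
- robot.close_job(): hands the job in; it is judged then, once.
The state is a dict: "t": time; "q": joint angles; "dq": joint speeds; "joint_torque": joint torques, N m; "tool_pos": TCP position; "orientation": TCP orientation; "force": force on the tool from outside, world axes, zero at the start; "wrist_torque": the same for the moment, N m; "opening": finger opening in m; "gripper_force": force on a finger pad.
Only numpy, scipy, OpenCV 4.12 (cv2) and the standard library are available. Lean on these libraries where they do the work, as an engineer would, in place of code of your own. Each camera call takes 0.05 s, during which the arm holds its last target. There are 200 camera calls.

## Working session

There is one attempt and no reset: what is moved stays moved. The work goes in short steps, Python scripts to look and compute and a tool call to move; the robot and the scene stay as the last step left them, time stands still between calls to the robot, and variables do not carry over. Pictures are saved under pics/ and viewed, at most 10 in all, crops included, and the job is handed in when it is done.

Besides the shell and the picture viewer there is one more tool, called after "Emit:" as name(argument=value, ...), one argument or row to a line, values as JSON. apply_moves: Moves the arm, as the interface text tells. Its arguments: {"type":"object","properties":{"series":{"type":"array"},"claw":{"type":"number"},"newtons":{"type":"number"}},"required":["series"]}

```bash
mkdir -p pics; ls; cat > h.py <<'E'
import numpy as np, cv2
from plant import robot
def look(n):
    im,d=robot.read_camera(n); np.savez(f'{n}.npz',im=im,d=d); return im,d
def cal(n):
    c=robot.calibration(n); return np.array([[c['fx'],0,c['cx']],[0,c['fy'],c['cy']],[0,0,1.]]),np.array(c['D'],float),np.array(c['extrinsics'])
def ray(n,u,v):
    K,D,E=cal(n); p=cv2.undistortPoints(np.array([[[u,v]]],float),K,D)[0,0]
    R=E[:3,:3]; return -R.T@E[:3,3], R.T@np.array([p[0],p[1],1.])
def tri(a,b):
    o1,d1=ray('side',*a);o2,d2=ray('top',*b)
    s=np.linalg.lstsq(np.c_[d1,-d2],o2-o1,rcond=None)[0]
    p,q=o1+s[0]*d1,o2+s[1]*d2
    return (p+q)/2,np.linalg.norm(p-q)
def dep(n,u,v,d):
    o,r=ray(n,u,v); return o+r*d
def proj(n,P):
    K,D,E=cal(n); r=cv2.Rodrigues(E[:3,:3])[0]
    return cv2.projectPoints(np.array(P,float).reshape(-1,1,3),r,E[:3,3],K,D)[0][:,0]
E
python3 - <<'E'
from h import *
for n in('side','top'):
    im,d=look(n); cv2.imwrite(f'pics/{n}0.png',im)
    o,_=ray(n,256,192); print(n,o, cal(n)[0][0,0])
s=robot.read_state(); print(s)
E
```

```text
pics
side [ 0.39352517 -0.54524259  0.73571023] 379.0326999466574
top [0.39000879 0.07801515 1.14043635] 448.3394708451332
{'t': 0.1, 'q': array([ 1.14155584e+00,  1.31098101e-01,  1.48913725e+00, -2.94842155e-05,
        1.52301405e+00, -8.53745726e-02]), 'dq': array([ 0.00108576, -0.00084975, -0.00304242, -0.00056418, -0.00028675,
        0.00037428]), 'joint_torque': array([ 1.10253775e-03, -5.61333847e+01, -4.93098807e+01,  7.70556531e-02,
        2.89990852e-02, -7.47786839e-05]), 'tool_pos': array([0.2021644 , 0.56470436, 0.40380285]), 'orientation': array([-5.37416407e-01, -3.09488476e+00,  2.52819526e-03]), 'force': array([ 0.984178  , -0.07683125,  0.22814708]), 'wrist_torque': array([ 0.02044103, -0.01567684,  0.00265401]), 'gripper_force': 0.0, 'opening': 0.09294816461400388}
```

View pics/side0.png

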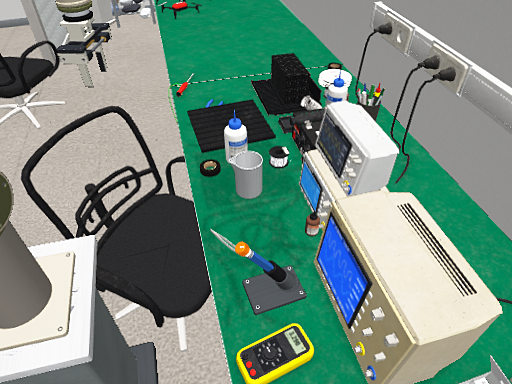

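View pics/top0.png

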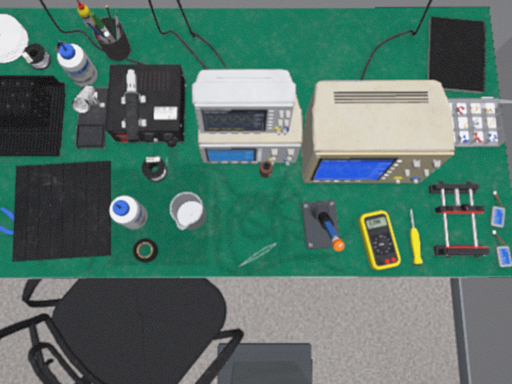

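The side view shows the stand with its brush at (265,265), plug at (242,248) and the beaker at (248,173). In the top view the stand is at (320,225), the plug at (338,243) and the beaker at (188,212). I'll enlarge those areas.

```bash
python3 - <<'E'
from h import *
s=np.load('side.npz')['im'];t=np.load('top.npz')['im']
def c(im,u,v,w,h,k):
    return cv2.resize(im[v:v+h,u:u+w],None,fx=k,fy=k,interpolation=cv2.INTER_CUBIC)
# 4 tiles of 400x300, k=5 -> 80x60 ; 
A=np.vstack([np.hstack([c(s,225,232,80,60,5),c(t,290,195,80,60,5)]),np.hstack([c(s,215,145,80,60,5),c(t,150,185,80,60,5)])])
for i in range(0,800,50): cv2.line(A,(i,0),(i,599),(255,255,255) if i%400==0 else (90,90,90),1)
for i in range(0,600,50): cv2.line(A,(0,i),(799,i),(255,255,255) if i%300==0 else (90,90,90),1)
cv2.imwrite('pics/crop0.png',A)
for n in('side','top'):print(n,cal(n)[2].round(3).tolist())
E
```

```text
side [[0.964, -0.267, 0.004, -0.528], [-0.181, -0.663, -0.727, 0.245], [0.197, 0.7, -0.687, 0.809], [0.0, 0.0, 0.0, 1.0]]
top [[-0.003, -1.0, 0.0, 0.079], [-0.98, 0.003, -0.197, 0.607], [0.197, -0.001, -0.98, 1.041], [0.0, 0.0, 0.0, 1.0]]
```

View pics/crop0.png

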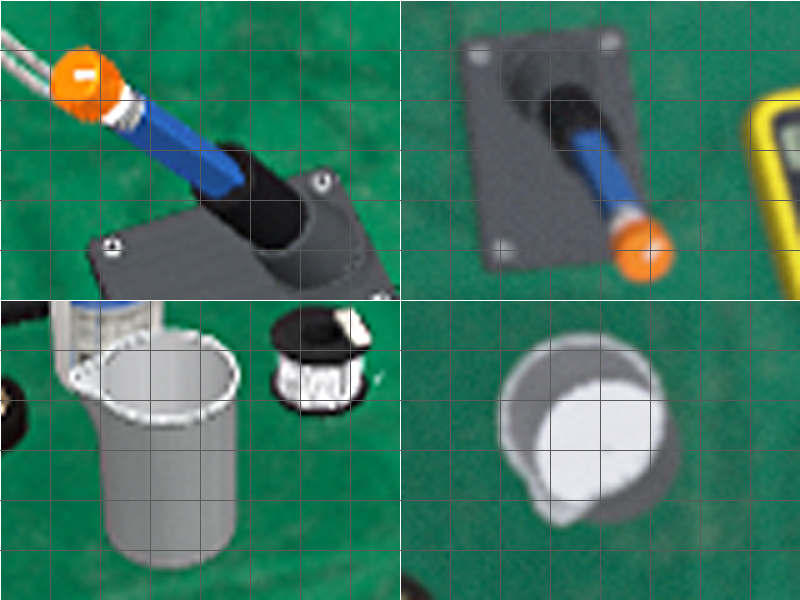

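```bash
cat > m.py <<'E'
from h import *
def S(x,y,u0=225,v0=232): return (u0+(x+.5)/5-.5, v0+(y+.5)/5-.5)
def T(x,y): return S(x-400,y,290,195)
def S2(x,y): return S(x,y-300,215,145)
def T2(x,y): return S(x-400,y-300,150,185)
if __name__=='__main__':
    for n,a,b in [('bar',S(85,75),T(650,246)),('blobC',S(87,85),T(643,248)),('collar',S(124,108),T(628,217)),
        ('mouth',S(218,180),T(587,138)),('screwL',S(112,247),T(502,250)),('screwR',S(322,181),T(610,41)),
        ('lip',S2(70,376),T2(557,522)),]:
        p,e=tri(a,b);print(n,p.round(4),round(e,4))
    def atz(n,uv,z):
        o,d=ray(n,*uv); return (o+d*(z-o[2])/d[2]).round(4)
    for q in [(479,54),(610,41),(502,250)]: print('T screw',atz('top',T(*q),.016))
    for q in [(112,247),(322,181)]: print('S screw',atz('side',S(*q),.016))
    for n,q in [('rim far',(585,335)),('rimL',(500,415)),('rimR',(665,400)),('lip',(557,525)),('lipin',(560,512))]: print(n,atz('top',T2(*q),.108))
    for n,q in [('rim far',(170,330)),('rimnear',(165,424)),('rimR',(240,375)),('lip',(68,377))]: print(n,atz('side',S2(*q),.108))
    # rim via depth: fit circle to top depth points at z ~ .108
    z=np.load('top.npz');d=z['d']
    vs,us=np.mgrid[185:240,155:215]; P=np.array([dep('top',u,v,d[v,u]) for u,v in zip(us.ravel(),vs.ravel()) if d[v,u]>0])
    R=P[(P[:,2]>.098)&(P[:,2]<.118)]; print(len(R),R.min(0),R.max(0),np.median(P[:,2]))
    A=np.c_[2*R[:,:2],np.ones(len(R))];s=np.linalg.lstsq(A,(R[:,:2]**2).sum(1),rcond=None)[0];print('circ',s[:2],np.sqrt(s[2]+s[:2]@s[:2]))
E
python3 m.py
```

```text
bar [ 0.4734 -0.125   0.1891] 0.0004
blobC [ 0.4737 -0.1237  0.1813] 0.0005
collar [ 0.4883 -0.122   0.1605] 0.0009
mouth [ 0.5297 -0.1178  0.0935] 0.0059
screwL [ 0.4874 -0.0879  0.0161] 0.001
screwR [ 0.573  -0.1298  0.0943] 0.0116
lip [0.5164 0.2225 0.1098] 0.0016
T screw [ 0.5864 -0.0794  0.016 ]
T screw [ 0.593  -0.1463  0.016 ]
T screw [ 0.487  -0.0879  0.016 ]
S screw [ 0.488  -0.0878  0.016 ]
S screw [ 0.5882 -0.0793  0.016 ]
rim far [0.604  0.2118 0.108 ]
rimL [0.566  0.2506 0.108 ]
rimR [0.5729 0.1737 0.108 ]
lip [0.5144 0.2227 0.108 ]
lipin [0.5204 0.2215 0.108 ]
rim far [0.5777 0.2491 0.108 ]
rimnear [0.5563 0.1739 0.108 ]
rimR [0.6038 0.202  0.108 ]
lip [0.5163 0.2242 0.108 ]Traceback (most recent call last):
  File "m.py", line 19, in <module>
    vs,us=np.mgrid[185:240,155:215]; P=np.array([dep('top',u,v,d[v,u]) for u,v in zip(us.ravel(),vs.ravel()) if d[v,u]>0])
                                                 ~~~^^^^^^^^^^^^^^^^^^
  File "h.py", line 16, in dep
    o,r=ray(n,u,v); return o+r*d
        ~~~^^^^^^^
  File "h.py", line 8, in ray
    K,D,E=cal(n); p=cv2.undistortPoints(np.array([[[u,v]]],float),K,D)[0,0]
          ~~~^^^
  File "h.py", line 6, in cal
    c=robot.calibration(n); return np.array([[c['fx'],0,c['cx']],[0,c['fy'],c['cy']],[0,0,1.]]),np.array(c['D'],float),np.array(c['extrinsics'])
ValueError: time passes only in moves, steps and waits
```

```bash
cat > cc.py <<'E'
from plant import robot; import pickle
pickle.dump({n:robot.calibration(n) for n in('side','top')},open('cal.pkl','wb'))
E
python3 cc.py; sed -i "s/c=robot.calibration(n);/c=CAL[n];/" h.py; sed -i "2a import pickle; CAL=pickle.load(open('cal.pkl','rb'))" h.py
cat >> h.py <<'E'
from scipy.spatial.transform import Rotation as Ro
ST=np.radians(4.9)
def frame(lean,az,roll):
    "tool frame: brush leans by lean toward -(cos az,sin az); y in lean plane (outward, up), then roll about tool z"
    h=np.array([np.cos(az),np.sin(az),0]);u=np.array([0,0,1.])
    a=-np.sin(lean)*h+np.cos(lean)*u; z=-a; y=np.cos(lean)*h+np.sin(lean)*u; x=np.cross(y,z)
    return Ro.from_matrix(np.c_[x,y,z])*Ro.from_rotvec([0,0,roll]),a
def to(pos,R):
    s=robot.read_state();Rc=Ro.from_rotvec(s['orientation'])
    print('turn',(Rc.inv()*R).as_rotvec().round(4),'shift after turn mm',(R.inv().apply(pos-s['tool_pos'])*1e3).round(1),'shift now',(Rc.inv().apply(pos-s['tool_pos'])*1e3).round(1),'t',s['t'],'q',s['q'].round(2))
E
python3 m.py | tail -2
python3 - <<'E'
from h import *
for n,(u0,u1,v0,v1) in {'side':(230,252,238,258),'top':(330,346,235,253)}.items():
    z=np.load(n+'.npz');im,d=z['im'].astype(int),z['d']
    P=np.array([dep(n,u,v,d[v,u]) for v in range(v0,v1) for u in range(u0,u1) if im[v,u,2]>180 and im[v,u,0]<90 and d[v,u]>0])
    px=np.array([(u,v) for v in range(v0,v1) for u in range(u0,u1) if im[v,u,2]>180 and im[v,u,0]<90])
    print(n,len(P),np.median(P,0),P.max(0),px.mean(0),px.min(0),px.max(0))
    for p in ([.477,-.1246,.183],[.4765,-.124,.1845]): print(proj(n,p))
R,a=frame(np.radians(30),ST,-1.3); print(a)
to(np.array([.477,-.1246,.183])+.247*a,R)
E
```

```text
168 [0.51534816 0.1752071  0.09808345] [0.60145539 0.25023354 0.11262866] -8.587284722527677e-06
circ [0.56132218 0.21411281] 0.0381005883406428
side 143 [ 0.47328968 -0.12838163  0.18652854] [0.50568867 0.03728315 0.19490909] [241.84027778 248.45138889] [235 241] [249 255]
[[243.71840007 248.06351003]]
[[243.34921672 247.35851225]]
top 81 [ 0.47114911 -0.12032987  0.18721341] [ 0.49235336 -0.11277155  0.19613404] [337.88888889 244.83950617] [334 239] [343 250]
[[338.74250955 242.44633354]]
[[338.61723646 242.61793225]]
[-0.49817265 -0.04270846  0.8660254 ]
turn [-0.1814 -0.4926 -0.1546] shift after turn mm [-263.  -664.1   51.7] shift now [-378.8 -607.7    7.9] t 0.1 q [ 1.14  0.13  1.49 -0.    1.52 -0.09]
```

```bash
cat > fit.py <<'E'
from h import *
from scipy.optimize import least_squares
def hullc(pts):
    h=cv2.convexHull(np.float32(pts)); m=cv2.moments(h); return np.array([m['m10'],m['m01']])/m['m00'],m['m00']
_,a=frame(np.radians(30),ST,0); e1=np.cross(a,[0,0,1]);e1/=np.linalg.norm(e1);e2=np.cross(a,e1)
t=np.linspace(0,2*np.pi,60)
cyl=np.vstack([.011*(np.outer(np.cos(t),e1)+np.outer(np.sin(t),e2))+s*a for s in(-.009,.009)])
box={'side':(228,255,236,260),'top':(328,348,233,256)};obs={}
for n,(u0,u1,v0,v1) in box.items():
    im=cv2.resize(np.load(n+'.npz')['im'][v0:v1,u0:u1],None,fx=8,fy=8,interpolation=cv2.INTER_CUBIC).astype(int)
    m=(im[...,2]>150)&(im[...,2]-im[...,0]>75)
    ys,xs=np.nonzero(m); obs[n]=hullc(np.c_[u0+(xs+.5)/8-.5,v0+(ys+.5)/8-.5]); print(n,obs[n])
def f(p): return np.concatenate([hullc(proj(n,cyl+p))[0]-obs[n][0] for n in box])
r=least_squares(f,[.475,-.124,.183],diff_step=1e-4,x_scale=.01); print(r.x,r.fun)
for n in box: print(hullc(proj(n,cyl+r.x)))
p=r.x; print('mouth',p-.1*a)
E
python3 fit.py
```

```text
side (array([241.80567693, 248.48228669]), 163.59375)
top (array([338.06359739, 244.62341362]), 114.5)
[ 0.4732477  -0.12330311  0.18126432] [-0.24647644  0.05418578  0.01647874 -0.29348802]
(array([241.55920049, 248.53647247]), 165.1694696735358)
(array([338.08007613, 244.3299256 ]), 118.33135635475628)
mouth [ 0.52306497 -0.11903226  0.09466178]
```

Emit:
apply_moves(
  series=[
    [[0,-40,0],[-0.045,-0.123,-0.039]],
    [[0,-40,0],[-0.045,-0.123,-0.039]],
    [[0,-40,0],[-0.045,-0.123,-0.039]],
    [[0,-40,0],[-0.045,-0.123,-0.039]],
  ],
  claw=0.6,
)

```text
t: 0.43
tool_pos: [0.1576, 0.4106, 0.3954]
orientation: [0.261, 2.65, 0.116]
force: [0.0, -0.9, 0.9]
opening: 0.0708
gripper_force: 0.0
```

```bash
python3 - <<'E'
from h import *
R,a=frame(np.radians(30),ST,-1.3)
to(np.array([.4735,-.1235,.183])+.247*a,R)
E
```

```text
turn [-0.0133 -0.0374 -0.0101] shift after turn mm [-271.8 -504.8   71.6] shift now [-279.5 -501.1   67.9] t 0.4333 q [ 1.28 -0.4   2.03 -0.46  1.35 -0.03]
```

Emit:
apply_moves(
  series=[
    [[-13.6,-25.2,3.6],[-0.007,-0.018,-0.005]],
    [[-13.6,-25.2,3.6],[-0.007,-0.018,-0.005]],
    [[-13.6,-25.2,3.6],[0,0,0]],
    [[-13.6,-25.2,3.6],[0,0,0]],
    [[-13.6,-25.2,3.6],[0,0,0]],
    [[-13.6,-25.2,3.6],[0,0,0]],
    [[-13.6,-25.2,3.6],[0,0,0]],
    [[-13.6,-25.2,3.6],[0,0,0]],
    [[-13.6,-25.2,3.6],[0,0,0]],
    [[-13.6,-25.2,3.6],[0,0,0]],
    [[-13.6,-25.2,3.6],[0,0,0]],
    [[-13.6,-25.2,3.6],[0,0,0]],
  ],
)

```text
t: 1.43
tool_pos: [0.3207, 0.1424, 0.4034]
orientation: [0.266, 2.654, 0.054]
force: [-0.0, -0.4, -0.9]
opening: 0.0557
gripper_force: 0.0
```

```bash
python3 - <<'E'
from h import *
R,a=frame(np.radians(30),ST,-1.3)
to(np.array([.4735,-.1235,.183])+.247*a,R)
E
```

```text
turn [-0.0579 -0.0356 -0.0019] shift after turn mm [ -76.2 -267.3    8.6] shift now [ -77.3 -266.3   21.4] t 1.4333 q [ 0.36 -0.89  2.31 -0.18  1.28 -0.99]
```

```bash
python3 - <<'E'
from h import *
R,a=frame(np.radians(30),ST,-1.3)
to(np.array([.4735,-.1235,.183])+.207*a,R)
# fit simple kinematics from known states
from scipy.optimize import least_squares
E
```

```text
turn [-0.0579 -0.0356 -0.0019] shift after turn mm [ -76.2 -267.3   48.6] shift now [ -78.7 -264.    61.3] t 1.4333 q [ 0.36 -0.89  2.31 -0.18  1.28 -0.99]
```

Emit:
apply_moves(
  series=[
    [[-3,-10,14],[0,0,0]],
    [[-3,-10,14],[0,0,0]],
    [[-7,-24.5,5],[0,0,0]],
    [[-7,-24.5,4],[-0.012,-0.007,0]],
    [[-7,-24.5,4],[-0.012,-0.007,0]],
    [[-7,-24.5,2],[-0.012,-0.007,0]],
    [[-7,-24.5,2],[-0.012,-0.007,0]],
    [[-7,-24.5,2],[-0.012,-0.007,0]],
    [[-7,-24.5,2],[0,0,0]],
    [[-7,-24.5,0],[0,0,0]],
    [[0,0,0],[0,0,0]],
  ],
)

```text
t: 2.35
tool_pos: [0.3752, -0.08, 0.3663]
orientation: [0.253, 2.623, 0.12]
force: [1.0, -0.1, 0.0]
opening: 0.0559
gripper_force: 0.0
```

```bash
python3 - <<'E'
from h import *
R,a=frame(np.radians(30),ST,-1.3)
to(np.array([.4735,-.1235,.183])+.207*a,R)
s=robot.read_state();print(s['q'],s['tool_pos'])
E
```

```text
turn [-0.0068 -0.0108 -0.0064] shift after turn mm [ -4.1 -52.5  -1.2] shift now [ -4.4 -52.5  -0.9] t 2.35 q [-0.47 -0.8   2.34  0.28  1.17 -1.91]
[-0.47475913 -0.79931347  2.33522632  0.28228676  1.17471227 -1.90519486] [ 0.3752373  -0.08000182  0.36629765]
```

Emit:
apply_moves(
  series=[
    [[-1,-13,0],[-0.007,-0.011,-0.006]],
    [[-1,-13,0],[0,0,0]],
    [[-1,-13,0],[0,0,0]],
    [[-1,-13.5,-1],[0,0,0]],
    [[0,0,0],[0,0,0]],
    [[0,0,0],[0,0,0]],
  ],
)

```text
t: 2.85
tool_pos: [0.3706, -0.1287, 0.3621]
orientation: [0.239, 2.613, 0.129]
force: [0.2, -0.9, 0.1]
opening: 0.0558
gripper_force: 0.0
```

```bash
python3 - <<'E'
from h import *
R,a=frame(np.radians(30),ST,-1.3)
to(np.array([.4735,-.1235,.183])+.207*a,R)
to(np.array([.4735,-.1235,.183])+.167*a,R)
s,_=look('side');t,_=look('top')
c=lambda im,u,v:cv2.resize(im[v:v+100,u:u+80],None,fx=5,fy=5,interpolation=cv2.INTER_CUBIC)
cv2.imwrite('pics/pre.png',np.hstack([c(s,205,205),c(t,290,180)]))
E
```

```text
turn [ 0.0035 -0.0008  0.0015] shift after turn mm [-0.6 -3.6 -0.4] shift now [-0.6 -3.6 -0.4] t 2.85 q [-0.63 -0.74  2.32  0.37  1.19 -2.09]
turn [ 0.0035 -0.0008  0.0015] shift after turn mm [-0.6 -3.6 39.6] shift now [-0.6 -3.7 39.6] t 2.85 q [-0.63 -0.74  2.32  0.37  1.19 -2.09]
```

View pics/pre.png

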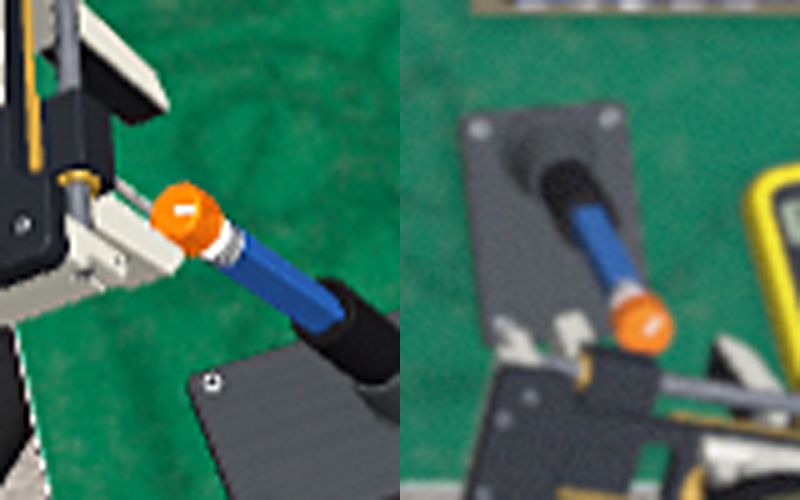

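```bash
python3 - <<'E'
from h import *
s=robot.read_state();R=Ro.from_rotvec(s['orientation']);p=s['tool_pos']
for n,(u0,v0,o) in {'side':(205,205,0),'top':(290,180,400)}.items():
    P=[p+R.apply([sx*.0075,sy*.028,.186]) for sy in(-1,1) for sx in(-1,1)]+[p+R.apply([0,0,.167+.04]),p+R.apply([0,0,.167+.14])]
    print(n,((proj(n,P)-[u0,v0]+.5)*5-.5+[o,0]).round(0).tolist())
print(R.as_matrix().round(2))
E
```

```text
side [[179.0, 244.0], [142.0, 258.0], [165.0, 110.0], [131.0, 124.0], [184.0, 206.0], [308.0, 304.0]]
top [[713.0, 337.0], [703.0, 369.0], [584.0, 316.0], [575.0, 349.0], [632.0, 321.0], [580.0, 231.0]]
[[-0.85  0.14  0.5 ]
 [ 0.19  0.98  0.05]
 [-0.48  0.14 -0.87]]
```

Emit:
apply_moves(
  series=[
    [[-0.6,-3.8,0],[0.003,-0.001,0.001]],
    [[0,0,8],[0,0,0]],
    [[0,0,8],[0,0,0]],
    [[0,0,8],[0,0,0]],
    [[0,0,8],[0,0,0]],
    [[0,0,7],[0,0,0]],
    [[0,0,0],[0,0,0]],
    [[0,0,0],[0,0,0]],
  ],
)

```text
t: 3.62
tool_pos: [0.3902, -0.1307, 0.3276]
orientation: [0.239, 2.613, 0.126]
force: [0.3, -0.2, 0.4]
opening: 0.056
gripper_force: 0.0
```

Emit:
apply_moves(
  series=[
    [[0,0,0],[0,0,0]],
    [[0,0,0],[0,0,0]],
    [[0,0,0],[0,0,0]],
    [[0,0,0],[0,0,0]],
    [[0,0,0],[0,0,0]],
    [[0,0,0],[0,0,0]],
  ],
  claw=0.15,
  newtons=8,
)

```text
t: 4.12
tool_pos: [0.3902, -0.131, 0.3287]
orientation: [0.24, 2.611, 0.124]
force: [-0.3, -0.7, 0.8]
opening: 0.0216
gripper_force: 8.0
```

```bash
python3 - <<'E'
from h import *
R,a=frame(np.radians(30),ST,-1.3)
to(np.array([.4735,-.1235,.183])+.167*a,R)
s=robot.read_state();print({k:s[k] for k in('opening','gripper_force','force','wrist_torque')})
E
```

```text
turn [0.0004 0.0015 0.0022] shift after turn mm [0.5 0.3 1. ] shift now [0.5 0.3 1. ] t 4.1167 q [-0.6  -0.65  2.32  0.37  1.08 -2.1 ]
{'opening': 0.02159822686910431, 'gripper_force': 8.004578948020935, 'force': array([-0.32483165, -0.66653829,  0.79315357]), 'wrist_torque': array([ 0.10174313,  0.17873768, -0.05562093])}
```

Emit:
apply_moves(
  series=[
    [[0,0,0],[0,0,0]],
    [[0,0,0],[0,0,0]],
    [[0,0,0],[0,0,0.05]],
    [[0,0,0],[0,0,0.05]],
    [[0,0,0],[0,0,0.05]],
    [[0,0,0.1],[0,0,0.05]],
    [[0,0,0],[0,0,0.05]],
    [[0,0,0],[0,0,0.05]],
    [[0,0,0.1],[0,0,0]],
    [[0,0,0],[0,0,0]],
  ],
  claw=0.1,
  newtons=40,
)

```text
t: 4.95
tool_pos: [0.3904, -0.131, 0.3287]
orientation: [0.628, 2.559, 0.227]
force: [-0.4, 1.1, 3.2]
opening: 0.0214
gripper_force: 40.0
```

```bash
cat > w.py <<'E'
from h import *
s=robot.read_state();R=Ro.from_rotvec(s['orientation'])
R0,a=frame(np.radians(30),ST,-1.3)
print('F tool',R.inv().apply(s['force']).round(2),'M tool',R.inv().apply(s['wrist_torque']).round(3),'turned',(R0.inv()*R).as_rotvec().round(3),'q6',s['q'][5].round(2),'open',round(s['opening'],4),'t',s['t'],'pos err',(R.inv().apply(np.array([.4735,-.1235,.183])+.167*a-s['tool_pos'])*1e3).round(2))
E
python3 w.py
```

```text
F tool [-0.53  1.66 -2.93] M tool [-0.163  0.13  -0.099] turned [-0.001 -0.002  0.296] q6 -1.8 open 0.0214 t 4.95 pos err [ 0.68 -0.    0.87]
```

Emit:
apply_moves(
  series=[
    [[0,0,0],[0,0,0.05]],
    [[0,0,0.1],[0,0,0.05]],
    [[0,0,0],[0,0,0.05]],
    [[0,0,0],[0,0,0.05]],
    [[0,0,0.1],[0,0,0.05]],
    [[0,0,0],[0,0,0.05]],
    [[0,0,0],[0,0,0]],
  ],
)

```text
t: 5.53
tool_pos: [0.3905, -0.131, 0.3286]
orientation: [1.014, 2.455, 0.328]
force: [-1.1, 0.5, 3.7]
opening: 0.0208
gripper_force: 40.0
```

```bash
python3 w.py
```

```text
F tool [-0.18  1.07 -3.76] M tool [-0.252  0.197  0.018] turned [-0.001 -0.002  0.598] q6 -1.5 open 0.0208 t 5.5333 pos err [ 0.68 -0.25  0.71]
```

Emit:
apply_moves(
  series=[
    [[0,0,0],[0,0,0.05]],
    [[0,0,0.1],[0,0,0.05]],
    [[0,0,0],[0,0,0.05]],
    [[0,0,0],[0,0,0.05]],
  ],
)

```text
t: 5.87
tool_pos: [0.3906, -0.131, 0.3285]
orientation: [1.261, 2.358, 0.392]
force: [0.1, 1.2, 3.8]
opening: 0.0212
gripper_force: 40.0
```

```bash
cat > w.py <<'E'
from h import *
M=[];J=[];F=[]
for i in range(5):
    if i: robot.read_camera('side')
    s=robot.read_state();R=Ro.from_rotvec(s['orientation']); M.append(R.inv().apply(s['wrist_torque']));J.append(s['joint_torque'][5]);F.append(R.inv().apply(s['force']))
R0,a=frame(np.radians(30),ST,-1.3); M=np.array(M)
print('F',np.mean(F,0).round(2),'M',M.mean(0).round(3),'Mz',M[:,2].round(3),'J6',np.round(J,3),'turned',(R0.inv()*R).as_rotvec()[2].round(3),'q6',s['q'][5].round(2),'open',round(s['opening'],4),'t',s['t'],'err',(R.inv().apply(np.array([.4735,-.1235,.183])+.167*a-s['tool_pos'])*1e3).round(2))
E
python3 w.py
```

```text
F [ 0.27  1.95 -3.63] M [-0.349  0.245 -0.053] Mz [-0.097 -0.06  -0.073 -0.031 -0.003] J6 [-1.139 -0.807  1.2    0.574  0.207] turned 0.794 q6 -1.3 open 0.0212 t 6.0667 err [ 0.6  -0.37  0.59]
```

```bash
sed -i 's/range(5)/range(3)/' w.py; python3 - <<'E'
from h import *
for i in range(5):
    s=robot.read_state();R=Ro.from_rotvec(s['orientation']);print(s['t'],R.inv().apply(s['wrist_torque']).round(3))
    
E
```

```text
6.0667 [-0.389  0.22  -0.003]
6.0667 [-0.389  0.22  -0.003]
6.0667 [-0.389  0.22  -0.003]
6.0667 [-0.389  0.22  -0.003]
6.0667 [-0.389  0.22  -0.003]
```

Emit:
apply_moves(
  series=[
    [[0,0,0],[0,0,0.05]],
    [[0,0,0.1],[0,0,0.05]],
    [[0,0,0],[0,0,0.05]],
  ],
)

```text
t: 6.32
tool_pos: [0.3906, -0.131, 0.3284]
orientation: [1.443, 2.27, 0.439]
force: [-1.4, 1.1, 5.0]
opening: 0.0209
gripper_force: 40.0
```

```bash
python3 w.py
```

```text
F [ 0.58  1.94 -5.12] M [-0.316  0.279 -0.084] Mz [-0.054 -0.135 -0.063] J6 [-1.159 -0.819  1.162] turned 0.946 q6 -1.15 open 0.0212 t 6.4167 err [ 0.56 -0.43  0.51]
```

Emit:
apply_moves(
  series=[
    [[0,0,0],[0,0,0.05]],
    [[0,0,0],[0,0,0.05]],
    [[0,0,0],[0,0,0.05]],
    [[0,0,0],[0,0,0.04]],
  ],
)

```text
t: 6.75
tool_pos: [0.3906, -0.131, 0.3283]
orientation: [1.665, 2.142, 0.495]
force: [-0.3, 1.0, 5.3]
opening: 0.0212
gripper_force: 40.0
```

```bash
sed -i 's/range(3)/range(4)/' w.py; python3 w.py
```

```text
F [ 0.12  2.16 -4.68] M [-0.319  0.308 -0.072] Mz [-0.065 -0.068 -0.103 -0.052] J6 [-0.664 -0.489  1.024  0.485] turned 1.134 q6 -0.96 open 0.021 t 6.9 err [ 0.46 -0.46  0.42]
```

Emit:
apply_moves(
  series=[
    [[0,0,0],[0,0,0.05]],
    [[0,0,0],[0,0,0.05]],
    [[0,0,0],[0,0,0.04]],
  ],
)

```text
t: 7.15
tool_pos: [0.3906, -0.131, 0.3282]
orientation: [1.824, 2.034, 0.535]
force: [-0.6, 1.7, 4.5]
opening: 0.0209
gripper_force: 40.0
```

```bash
python3 w.py
```

```text
F [ 1.2   2.39 -4.36] M [-0.368  0.314 -0.099] Mz [-0.136 -0.107 -0.112 -0.042] J6 [-0.685 -0.497  1.024  0.487] turned 1.274 q6 -0.82 open 0.0211 t 7.3 err [ 0.38 -0.48  0.38]
```

Emit:
apply_moves(
  series=[
    [[0,0,0],[0,0,0.05]],
    [[0,0,0],[0,0,0.05]],
    [[0,0,0],[0,0,0.04]],
  ],
)

```text
t: 7.55
tool_pos: [0.3906, -0.131, 0.3281]
orientation: [1.977, 1.916, 0.573]
force: [-0.1, 1.3, 4.7]
opening: 0.0212
gripper_force: 40.0
```

```bash
python3 w.py
```

```text
F [ 1.45  2.27 -3.91] M [-0.368  0.348 -0.094] Mz [-0.175 -0.112 -0.057 -0.034] J6 [-0.685 -0.499  1.024  0.488] turned 1.415 q6 -0.68 open 0.0214 t 7.7 err [ 0.3  -0.43  0.29]
```

Emit:
apply_moves(
  series=[
    [[0,0,0],[0,0,0.05]],
    [[0,0,0],[0,0,0.04]],
  ],
)

```text
t: 7.87
tool_pos: [0.3905, -0.131, 0.3281]
orientation: [2.072, 1.835, 0.597]
force: [-0.4, 0.6, 4.4]
opening: 0.0208
gripper_force: 40.0
```

```bash
python3 w.py
```

```text
F [ 1.03  1.87 -4.01] M [-0.366  0.375 -0.083] Mz [-0.098 -0.092 -0.042 -0.101] J6 [-0.908 -0.558  1.006  0.482] turned 1.505 q6 -0.59 open 0.0207 t 8.0167 err [ 0.27 -0.43  0.28]
```

Emit:
apply_moves(
  series=[
    [[0,0,0],[0,0,0.05]],
    [[0,0,0],[0,0,0.05]],
    [[0,0,0],[0,0,0.04]],
  ],
)

```text
t: 8.27
tool_pos: [0.3905, -0.131, 0.328]
orientation: [2.214, 1.699, 0.632]
force: [1.1, 1.9, 4.9]
opening: 0.021
gripper_force: 40.0
```

```bash
python3 w.py
```

```text
F [ 2.    1.91 -3.77] M [-0.34   0.395 -0.077] Mz [-0.129 -0.085 -0.049 -0.044] J6 [-0.686 -0.503  1.022  0.487] turned 1.645 q6 -0.45 open 0.0207 t 8.4167 err [ 0.23 -0.4   0.22]
```

Emit:
apply_moves(
  series=[
    [[0,0,0],[0,0,0.05]],
    [[0,0,0],[0,0,0.04]],
  ],
)

```text
t: 8.58
tool_pos: [0.3905, -0.1309, 0.3279]
orientation: [2.301, 1.607, 0.653]
force: [1.6, 0.5, 4.1]
opening: 0.0211
gripper_force: 40.0
```

```bash
python3 w.py
```

```text
F [ 1.97  1.94 -2.82] M [-0.356  0.416 -0.091] Mz [-0.103 -0.099 -0.091 -0.07 ] J6 [-0.91  -0.56   1.004  0.481] turned 1.735 q6 -0.36 open 0.0212 t 8.7333 err [ 0.19 -0.39  0.2 ]
```

Emit:
apply_moves(
  series=[
    [[0,0,0],[0,0,0.05]],
    [[0,0,0],[0,0,0.05]],
    [[0,0,0],[0,0,0.04]],
  ],
)

```text
t: 8.98
tool_pos: [0.3906, -0.131, 0.3281]
orientation: [2.429, 1.455, 0.684]
force: [4.3, 0.3, 2.4]
opening: 0.0209
gripper_force: 40.0
```

```bash
python3 w.py
```

```text
F [ 2.72  3.5  -0.1 ] M [-0.703  0.445 -0.155] Mz [-0.197 -0.17  -0.176 -0.075] J6 [-0.623 -0.434  1.081  0.541] turned 1.875 q6 -0.22 open 0.0211 t 9.1333 err [ 0.1  -0.59  0.25]
```

Emit:
apply_moves(
  series=[
    [[0,0,0],[0,0,0.05]],
    [[0,0,0],[0,0,0.05]],
  ],
)

```text
t: 9.3
tool_pos: [0.3907, -0.1311, 0.3282]
orientation: [2.515, 1.341, 0.705]
force: [7.4, -0.7, 1.6]
opening: 0.021
gripper_force: 40.0
```

```bash
python3 w.py
```

```text
F [3.3  6.08 2.58] M [-1.071  0.561 -0.211] Mz [-0.228 -0.252 -0.163 -0.202] J6 [-1.244 -0.589  1.185  0.557] turned 1.975 q6 -0.12 open 0.0212 t 9.45 err [ 0.02 -0.77  0.28]
```

Emit:
apply_moves(
  series=[
    [[0,0,0],[0,0,0.04]],
    [[0,0,0],[0,0,0.03]],
  ],
)

```text
t: 9.62
tool_pos: [0.3907, -0.1312, 0.3282]
orientation: [2.573, 1.259, 0.718]
force: [-8.9, -0.3, 15.0]
opening: 0.0211
gripper_force: 40.0
```

```bash
python3 w.py
```

```text
F [  0.51   1.02 -11.5 ] M [-0.064 -0.172 -0.042] Mz [-0.037 -0.007 -0.022 -0.101] J6 [-0.609 -0.391  0.667  0.293] turned 2.044 q6 -0.05 open 0.0213 t 9.7667 err [ 0.05 -0.99  0.88]
```

Emit:
apply_moves(
  series=[
    [[0,0,0],[0,0,0]],
    [[0,0,0],[0,0,0]],
    [[0,0,0],[0,0,0]],
  ],
  claw=0.5,
)

```text
t: 10.02
tool_pos: [0.39, -0.1308, 0.3268]
orientation: [2.576, 1.26, 0.716]
force: [-0.7, -0.9, 0.5]
opening: 0.0368
gripper_force: 0.0
```

```bash
python3 w.py; python3 - <<'E'
from h import *
s,_=look('side');t,_=look('top')
c=lambda im,u,v:cv2.resize(im[v:v+75,u:u+50],None,fx=8,fy=8,interpolation=cv2.INTER_CUBIC)
cv2.imwrite('pics/tw.png',np.hstack([c(s,222,222),c(t,310,190)]))
E
```

```text
F [-0.15 -0.21 -0.52] M [ 0.233 -0.271 -0.043] Mz [-0.103 -0.039  0.023 -0.054] J6 [-0.007 -0.002  0.005  0.011] turned 2.047 q6 -0.05 open 0.045 t 10.1667 err [ 0.32  0.06 -0.26]
```

View pics/tw.png

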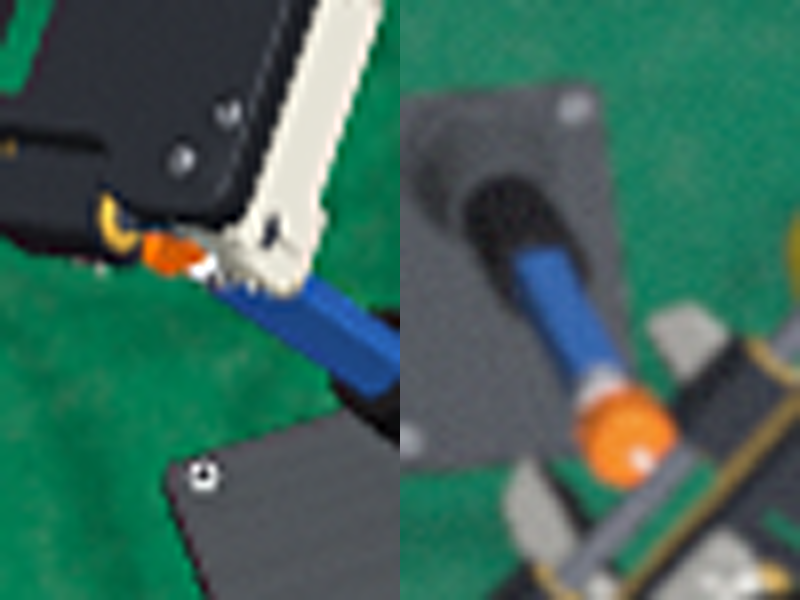

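Emit:
apply_moves(
  series=[
    [[0,0,0],[0,0,0]],
    [[0,0,0],[0,0,0]],
    [[0,0,0],[0,0,0]],
    [[0,0,0],[0,0,0]],
    [[0,0,0],[0,0,0]],
    [[0,0,0],[0,0,0]],
  ],
  claw=0.1,
  newtons=55,
)

```text
t: 10.77
tool_pos: [0.3905, -0.131, 0.328]
orientation: [2.575, 1.258, 0.718]
force: [0.2, -0.6, 0.2]
opening: 0.0207
gripper_force: 55.0
```

```bash
python3 w.py
```

```text
F [0.21 0.61 0.19] M [ 0.076 -0.296 -0.028] Mz [-0.056 -0.028 -0.013 -0.013] J6 [0.034 0.035 0.035 0.035] turned 2.048 q6 -0.05 open 0.0207 t 10.9167 err [ 0.03 -0.51  0.27]
```

Emit:
apply_moves(
  series=[
    [[0,0,0],[0,0,0.04]],
    [[0,0,0],[0,0,0.04]],
    [[0,0,0],[0,0,0.04]],
  ],
)

```text
t: 11.17
tool_pos: [0.3906, -0.131, 0.3282]
orientation: [2.67, 1.108, 0.741]
force: [3.0, -1.4, -1.0]
opening: 0.021
gripper_force: 55.0
```

```bash
python3 w.py
```

```text
F [1.29 2.14 2.24] M [-0.255 -0.044 -0.158] Mz [-0.168 -0.18  -0.128 -0.157] J6 [-0.827 -0.624  1.039  0.564] turned 2.167 q6 0.07 open 0.0211 t 11.3167 err [-0.15 -0.6   0.31]
```

Emit:
apply_moves(
  series=[
    [[0,0,0],[0,0,0.03]],
    [[0,0,0],[0,0,0.03]],
  ],
)

```text
t: 11.48
tool_pos: [0.3907, -0.131, 0.3282]
orientation: [2.712, 1.035, 0.75]
force: [4.3, -0.8, -2.0]
opening: 0.0205
gripper_force: 55.0
```

```bash
python3 w.py
```

```text
F [1.84 2.79 4.04] M [-0.44  -0.016 -0.182] Mz [-0.204 -0.219 -0.134 -0.17 ] J6 [-0.67  -0.29   0.778  0.445] turned 2.226 q6 0.13 open 0.0213 t 11.6333 err [-0.18 -0.68  0.32]
```

Emit:
apply_moves(
  series=[
    [[0,0,0],[0,0,0.03]],
  ],
)

```text
t: 11.72
tool_pos: [0.3907, -0.131, 0.3282]
orientation: [2.732, 0.998, 0.755]
force: [6.2, -1.3, -1.9]
opening: 0.0212
gripper_force: 55.0
```

```bash
python3 w.py
```

```text
F [2.19 3.23 4.1 ] M [-0.515 -0.01  -0.235] Mz [-0.229 -0.215 -0.306 -0.189] J6 [-1.158 -0.552  0.717  0.41 ] turned 2.256 q6 0.16 open 0.0208 t 11.8667 err [-0.19 -0.68  0.32]
```

Emit:
apply_moves(
  series=[
    [[0,0,0.2],[0,0,0.03]],
    [[0,0,0],[0,0,0.02]],
  ],
)

```text
t: 12.03
tool_pos: [0.3909, -0.1311, 0.3283]
orientation: [2.768, 0.93, 0.764]
force: [5.0, -1.5, -0.9]
opening: 0.0208
gripper_force: 55.0
```

```bash
python3 w.py
```

```text
F [2.65 2.7  2.75] M [-0.438  0.161 -0.261] Mz [-0.312 -0.28  -0.159 -0.291] J6 [-0.193 -0.005  0.646  0.414] turned 2.307 q6 0.21 open 0.0206 t 12.1833 err [-0.34 -0.74  0.28]
```

Emit:
apply_moves(
  series=[
    [[0,0,0],[0,0,0]],
    [[0,0,0],[0,0,0]],
    [[0,0,0],[0,0,0]],
    [[0,0,0],[0,0,0]],
    [[0,0,-6],[0,0,0]],
    [[0,0,-13],[0,0,0]],
    [[0,0,-13],[0,0,0]],
    [[0,0,-13],[0,0,0]],
    [[0,0,0],[0,0,0]],
  ],
  claw=0.6,
)

```text
t: 12.93
tool_pos: [0.3679, -0.1333, 0.3696]
orientation: [2.765, 0.93, 0.765]
force: [1.0, -0.5, -0.4]
opening: 0.0556
gripper_force: 0.0
```

```bash
python3 - <<'E'
from h import *
R,a=frame(0,ST,np.pi/2)
to(np.array([.4735,-.1235,.182])+[0,0,.217],R)
E
```

```text
turn [ 0.1509 -0.5128  0.5502] shift after turn mm [106.1  -0.7 -29.4] shift now [90.4 56.3 28. ] t 12.9333 q [-0.65 -0.75  2.31  0.37  1.2   0.21]
```

Emit:
apply_moves(
  series=[
    [[0,0,0],[0.0216,-0.0733,0.0786]],
    [[0,0,0],[0.0216,-0.0733,0.0786]],
    [[0,0,0],[0.0216,-0.0733,0.0786]],
    [[0,0,0],[0.0216,-0.0733,0.0786]],
    [[0,0,0],[0.0216,-0.0733,0.0786]],
    [[0,0,0],[0.0216,-0.0733,0.0786]],
    [[0,0,0],[0.0216,-0.0733,0.0786]],
    [[0,0,-15],[0,0,0]],
    [[0,0,-15],[0,0,0]],
    [[25,0,0],[0,0,0]],
    [[25,0,0],[0,0,0]],
    [[25,0,0],[0,0,0]],
  ],
)

```text
t: 13.93
tool_pos: [0.4441, -0.1264, 0.3965]
orientation: [-3.137, -0.134, 0.004]
force: [-0.0, -0.6, 0.1]
opening: 0.0556
gripper_force: 0.0
```

```bash
python3 - <<'E'
from h import *
R,a=frame(0,ST,np.pi/2)
to(np.array([.4735,-.1235,.182])+[0,0,.217],R)
E
```

```text
turn [-0.0023  0.0022  0.    ] shift after turn mm [29.5 -0.4 -2.5] shift now [29.5 -0.4 -2.6] t 13.9333 q [-0.39 -0.25  1.87  0.    1.53  1.1 ]
```

Emit:
apply_moves(
  series=[
    [[15,-0.2,-2.5],[-0.002,0.002,0]],
    [[14.5,-0.2,0],[0,0,0]],
    [[0,0,0],[0,0,0]],
    [[0,0,12],[0,0,0]],
    [[0,0,13],[0,0,0]],
    [[0,0,13],[0,0,0]],
    [[0,0,12],[0,0,0]],
    [[0,0,0],[0,0,0]],
  ],
)

```text
t: 14.6
tool_pos: [0.4706, -0.1232, 0.3447]
orientation: [-3.136, -0.134, 0.01]
force: [0.3, -0.2, 0.0]
opening: 0.0558
gripper_force: 0.0
```

Emit:
apply_moves(
  series=[
    [[0,0,0],[0,0,0]],
    [[0,0,0],[0,0,0]],
    [[0,0,0],[0,0,0]],
    [[0,0,0],[0,0,0]],
    [[0,0,0],[0,0,0]],
    [[0,0,0],[0,0,0]],
    [[0,0,0],[0,0,0]],
  ],
  claw=0.1,
  newtons=45,
)

```text
t: 15.18
tool_pos: [0.4724, -0.1236, 0.3494]
orientation: [-3.138, -0.135, 0.001]
force: [-1.2, -0.8, 1.7]
opening: 0.0209
gripper_force: 45.0
```

```bash
python3 - <<'E'
from h import *
R,a=frame(0,ST,np.pi/2)
to(np.array([.4735,-.1235,.182])+[0,0,.167],R)
to(np.array([.4735,-.1235,.182])+[0,0,.167]+.1*frame(np.radians(30),ST,0)[1],R)
print(robot.read_state()['force'])
E
```

```text
turn [-0.0004  0.0006  0.0003] shift after turn mm [ 1.1 -0.   0.4] shift now [ 1.1 -0.   0.4] t 15.1833 q [-0.36 -0.14  1.86  0.    1.42  1.12]
turn [-0.0004  0.0006  0.0003] shift after turn mm [-48.9  -0.  -86.2] shift now [-48.9  -0.1 -86.2] t 15.1833 q [-0.36 -0.14  1.86  0.    1.42  1.12]
[-1.19607754 -0.75624998  1.68688786]
```

Emit:
apply_moves(
  series=[
    [[-1,0,-1.7],[0,0,0]],
    [[-2.5,0,-4.3],[0,0,0]],
    [[-2.5,0,-4.3],[0,0,0]],
    [[-2.5,0,-4.4],[0,0,0]],
    [[-2.5,0,-4.3],[0,0,0]],
  ],
)

```text
t: 15.6
tool_pos: [0.461, -0.1245, 0.3685]
orientation: [-3.138, -0.135, 0.002]
force: [0.1, -0.2, -1.0]
opening: 0.0213
gripper_force: 45.0
```

```bash
python3 w.py
```

```text
F [0.16 0.26 1.  ] M [-0.021 -0.147  0.007] Mz [-0.039  0.001  0.001  0.064] J6 [ 0.058  0.052 -0.05  -0.028] turned 2.78 q6 1.11 open 0.0208 t 15.75 err [-7.114e+01 -5.000e-02  4.100e+01]
```

Emit:
apply_moves(
  series=[
    [[-4,0,-6.9],[0,0,0]],
    [[-4,0,-6.9],[0,0,0]],
    [[-4,0,-6.9],[0,0,0]],
    [[-4,0,-6.9],[0,0,0]],
    [[-4,0,-7],[0,0,0]],
    [[-4,0,-6.9],[0,0,0]],
    [[-4,0,-6.9],[0,0,0]],
    [[-4,0,-6.9],[0,0,0]],
    [[-4,0,-6.9],[0,0,0]],
    [[-4,0,-7],[0,0,0]],
    [[0,0,0],[0,0,0]],
  ],
)

```text
t: 16.67
tool_pos: [0.4213, -0.1282, 0.4392]
orientation: [3.138, 0.135, 0.001]
force: [-0.6, 0.4, -0.5]
opening: 0.0207
gripper_force: 45.0
```

```bash
python3 - <<'E'
from h import *
s,_=look('side');t,_=look('top')
st=robot.read_state();print(st['force'],st['opening'])
c=lambda im,u,v:cv2.resize(im[v:v+100,u:u+80],None,fx=5,fy=5,interpolation=cv2.INTER_CUBIC)
cv2.imwrite('pics/out.png',np.hstack([c(s,205,195),c(t,290,180)]))
p=st['tool_pos']+[0,0,-.167];_,a=frame(np.radians(30),ST,0)
for n,u0,v0,o in(('side',205,195,0),('top',290,180,400)): print(((proj(n,[p,p-.035*a,p-.185*a])-[u0,v0]+.5)*5+[o,0]).round())
E
```

```text
[ 0.41202197 -0.03927528 -2.12498079] 0.020769098977971502
[[ 25. 146.]
 [ 83. 192.]
 [289. 353.]]
[[709. 439.]
 [685. 397.]
 [600. 249.]]
```

View pics/out.png

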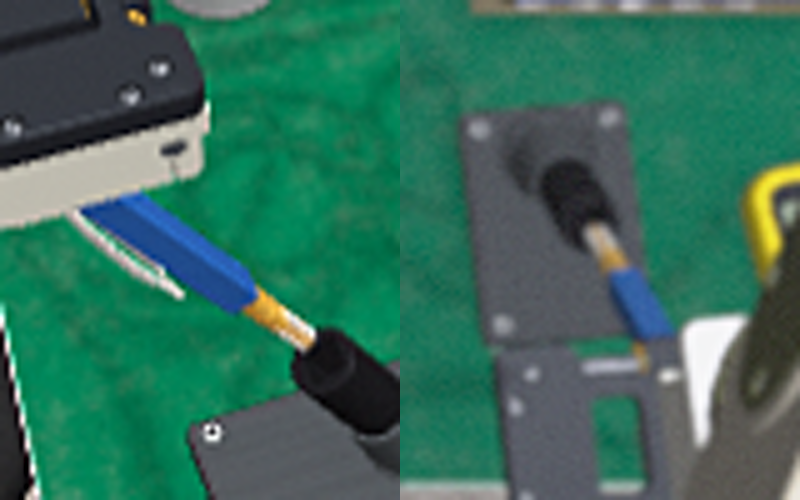

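Emit:
apply_moves(
  series=[
    [[-4,0,-7],[0,0,0]],
    [[-4,0,-7],[0,0,0]],
    [[-4,0,-7],[0,0,0]],
    [[-4,0,-7],[0,0,0]],
    [[0,0,-8],[0,0,0]],
    [[0,0,-10],[0,0,0]],
    [[0,0,0],[0,0,0]],
    [[0,0,0],[0,0,0]],
  ],
)

```text
t: 17.43
tool_pos: [0.4059, -0.1295, 0.4842]
orientation: [3.139, 0.135, 0.001]
force: [1.0, 0.4, -1.4]
opening: 0.0209
gripper_force: 45.0
```

```bash
python3 - <<'E'
from h import *
s,_=look('side');t,_=look('top')
st=robot.read_state();print(st['t'],st['tool_pos'],st['force'],st['opening'],st['q'])
c=lambda im,u,v:cv2.resize(im[v:v+100,u:u+80],None,fx=5,fy=5,interpolation=cv2.INTER_CUBIC)
A=np.hstack([c(s,195,180),c(t,290,180)])
for i in range(0,800,50): cv2.line(A,(i,0),(i,6),(255,255,255),1)
cv2.imwrite('pics/out2.png',A)
p=st['tool_pos']+[0,0,-.167];_,a=frame(np.radians(30),ST,0)
for n,u0,v0,o in(('side',195,180,0),('top',290,180,400)): print(((proj(n,[p,p-.035*a,p-.185*a])-[u0,v0]+.5)*5+[o,0]).round())
E
```

```text
17.5333 [ 0.40575477 -0.12937773  0.48293606] [ 1.01317986 -0.03492223 -0.6408778 ] 0.021340191642049252 [-4.29225647e-01 -3.70182110e-01  1.80839952e+00  1.05561915e-04
  1.70526061e+00  1.05563981e+00]
[[ 11. 136.]
 [ 75. 188.]
 [300. 369.]]
[[745. 479.]
 [718. 433.]
 [624. 273.]]
```

View pics/out2.png

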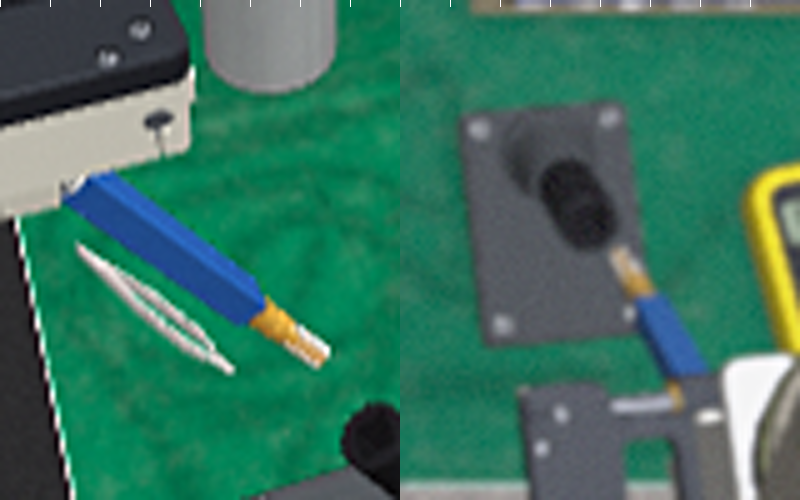

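```bash
python3 - <<'E'
from h import *
S=lambda x,y:(195+(x+.5)/5-.5,180+(y+.5)/5-.5)
T=lambda x,y:(290+(x-400+.5)/5-.5,180+(y+.5)/5-.5)
tip,e=tri(S(322,355),T(618,250));print(tip,e)
j,e2=tri(S(260,314),T(644,295));print(j,e2)
st=robot.read_state();p=st['tool_pos']+[0,0,-.167];print('grip',p)
v=p-tip;print(np.linalg.norm(v),v/np.linalg.norm(v),np.degrees(np.arccos(v[2]/np.linalg.norm(v))),np.degrees(np.arctan2(v[1],v[0])))
v=p-j;print(np.linalg.norm(v),np.degrees(np.arccos(v[2]/np.linalg.norm(v))))
E
```

```text
[ 0.50740867 -0.11899547  0.15788947] 0.0001843078067962379
[ 0.48373169 -0.12187457  0.19403488] 0.0007282470273952482
grip [ 0.40575477 -0.12937773  0.31593606]
0.18820210654309885 [-0.54013156 -0.05516549  0.83977061] 32.884095914646316 -174.1684056911055
0.14490202238999045 32.72592321021779
```

Emit:
apply_moves(
  series=[
    [[0,0,0],[0,0,0.076]],
    [[0,0,0],[0,0,0.076]],
    [[0,0,0],[0,0,0.075]],
    [[0,0,0],[0,0,0.075]],
    [[0,0,0],[0,0,0]],
  ],
)

```text
t: 17.95
tool_pos: [0.4057, -0.1294, 0.4824]
orientation: [-3.122, 0.344, 0.004]
force: [-0.1, 0.1, -2.2]
opening: 0.021
gripper_force: 45.0
```

```bash
cat > g.py <<'E'
from h import *
AZ=np.radians(-12)
R,_=frame(0,AZ,np.pi/2)
_,a=frame(np.radians(33),AZ,0)
F=np.array([.4922,.2273,.3304])
E
python3 -c "
from g import *
to(F+.135*a+[0,0,.012],R)"
```

```text
turn [-0.0007  0.0028 -0.0101] shift after turn mm [ -63.  -366.9   26.8] shift now [ -66.7 -366.2   27.2] t 17.95 q [-0.43 -0.37  1.81  0.    1.71  1.36]
```

Emit:
apply_moves(
  series=[
    [[-2,-15,0],[0,0,0]],
    [[-6,-31,0],[0,0,0]],
    [[-6,-31,0],[0,0,0]],
    [[-6,-31,0],[0,0,0]],
    [[-6,-31,0],[0,0,0]],
    [[-6,-31,0],[0,0,0]],
    [[-6,-31,0],[0,0,0]],
    [[-6,-31,0],[0,0,0]],
    [[-6,-31,0],[0,0,0]],
    [[-6,-31,0],[0,0,0]],
    [[-6,-31,0],[0,0,0]],
    [[-4,-31,0],[0,0,0]],
  ],
)

```text
t: 18.95
tool_pos: [0.417, 0.2343, 0.483]
orientation: [-3.123, 0.334, 0.003]
force: [0.6, -0.5, -1.1]
opening: 0.0209
gripper_force: 45.0
```

Emit:
apply_moves(
  series=[
    [[0,-10,0],[0,0,0]],
    [[0,0,0],[0,0,0]],
    [[0,0,0],[0,0,0]],
    [[0,0,0],[0,0,0]],
  ],
)

```text
t: 19.28
tool_pos: [0.4198, 0.2414, 0.4832]
orientation: [3.123, -0.338, -0.003]
force: [-0.2, 0.2, -0.7]
opening: 0.021
gripper_force: 45.0
```

```bash
python3 - <<'E'
from g import *
to(F+.135*a+[0,0,.012],R)
s,_=look('side');t,_=look('top')
c=lambda im,u,v:cv2.resize(im[v:v+100,u:u+80],None,fx=5,fy=5,interpolation=cv2.INTER_CUBIC)
A=np.hstack([c(s,205,110),c(t,150,180)])
cv2.imwrite('pics/hov.png',A)
E
```

```text
turn [ 0.0005  0.0018 -0.0063] shift after turn mm [ 0.2 -1.3 27.6] shift now [ 0.3 -1.3 27.6] t 19.2833 q [ 0.42 -0.2   1.67  0.    1.67  2.2 ]
```

View pics/hov.png

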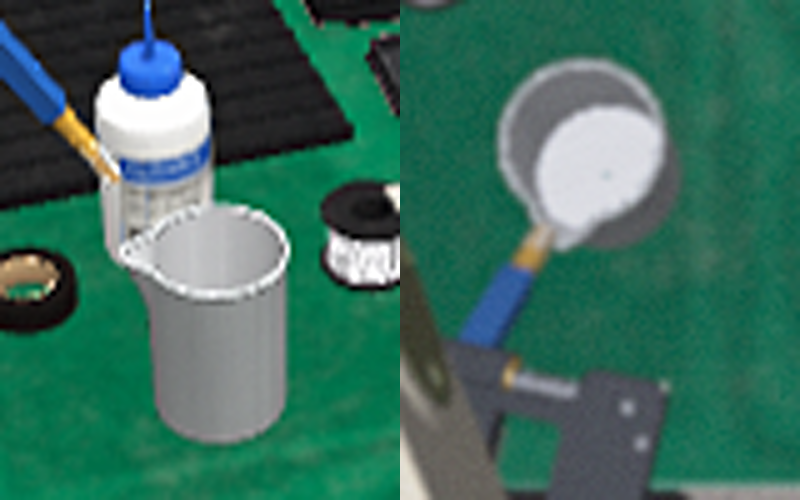

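```bash
python3 - <<'E'
from g import *
S=lambda x,y:(205+(x+.5)/5-.5,110+(y+.5)/5-.5)
T=lambda x,y:(150+(x-400+.5)/5-.5,180+(y+.5)/5-.5)
tip,e=tri(S(112,178),T(547,227));print(tip,e)
j,e=tri(S(66,116),T(523,266));print(j,e)
st=robot.read_state();p=st['tool_pos']+[0,0,-.167];v=p-tip
print(p,np.linalg.norm(v),np.degrees(np.arccos(v[2]/np.linalg.norm(v))),np.degrees(np.arctan2(v[1],v[0])))
lip,e=tri(S(122,253),T(557,248));print('lip outer',lip,e)
v=p-j;print(np.degrees(np.arctan2(v[1],v[0])))
E
```

```text
[0.51691227 0.22025878 0.15929373] 0.0029131894469007547
[0.4962319  0.22427323 0.19801265] 0.0011547430730140856
[0.41985662 0.24107249 0.31650279] 0.18592390677074278 32.26845037814409 167.89617699323028
lip outer [0.51673737 0.2226601  0.10802787] 0.002851409115996919
167.59494836009154
```

Emit:
apply_moves(
  series=[
    [[0.3,-1.3,9],[0,0,0]],
    [[0,0,9],[0,0,0]],
    [[0,0,9.5],[0,0,0]],
    [[6,0,9.2],[0,0,0]],
    [[6,0,9.2],[0,0,0]],
    [[6,0,9.2],[0,0,0]],
    [[6,0,9.2],[0,0,0]],
    [[6,0,9.2],[0,0,0]],
    [[6,0,9.3],[0,0,0]],
    [[6,0,9.3],[0,0,0]],
    [[6,0,9.2],[0,0,0]],
    [[6,0,9.2],[0,0,0]],
  ],
)

```text
t: 20.38
tool_pos: [0.4735, 0.2318, 0.3719]
orientation: [-3.123, 0.339, 0.002]
force: [-0.4, 0.8, -0.4]
opening: 0.0209
gripper_force: 45.0
```

Emit:
apply_moves(
  series=[
    [[6,0,9.2],[0,0,0]],
    [[6,0,9.2],[0,0,0]],
    [[0,0,0],[0,0,0]],
    [[0,0,0],[0,0,0]],
  ],
)

```text
t: 20.72
tool_pos: [0.4846, 0.2292, 0.3536]
orientation: [3.123, -0.339, -0.005]
force: [0.2, -0.4, -0.5]
opening: 0.0211
gripper_force: 45.0
```

```bash
python3 - <<'E'
from g import *
to(F,R); print(robot.read_state()['force'])
E
```

```text
turn [ 0.0005  0.003  -0.007 ] shift after turn mm [ 7.8  0.3 23.2] shift now [ 7.9  0.2 23.1] t 20.7167 q [ 0.35 -0.01  1.73  0.    1.43  2.13]
[ 0.21497734 -0.40082137 -0.4613398 ]
```

Emit:
apply_moves(
  series=[
    [[4,0,6],[0,0,0]],
    [[3,0,5],[0,0,0]],
    [[0,0,2],[0,0,0]],
    [[0,0,2],[0,0,0]],
    [[0,0,2],[0,0,0]],
    [[0,0,0],[0,0,0]],
  ],
)

```text
t: 21.22
tool_pos: [0.4912, 0.228, 0.3371]
orientation: [-3.123, 0.339, 0.003]
force: [-0.3, 0.0, -1.2]
opening: 0.0209
gripper_force: 45.0
```

Emit:
apply_moves(
  series=[
    [[0,0,1],[0,0,0]],
    [[0,0,1],[0,0,0]],
    [[0,0,0],[0,0,0]],
  ],
)

```text
t: 21.47
tool_pos: [0.4914, 0.2279, 0.3355]
orientation: [-3.123, 0.339, 0.002]
force: [0.6, 0.1, -0.1]
opening: 0.0209
gripper_force: 45.0
```

Emit:
apply_moves(
  series=[
    [[0,0,1],[0,0,0]],
    [[0,0,1],[0,0,0]],
    [[0,0,0],[0,0,0]],
  ],
)

```text
t: 21.72
tool_pos: [0.4914, 0.2279, 0.3335]
orientation: [-3.123, 0.339, 0.002]
force: [-0.5, 0.1, 0.2]
opening: 0.0213
gripper_force: 45.0
```

```bash
python3 - <<'E'
from g import *
to(F,R); print(robot.read_state()['force'])
E
```

```text
turn [-0.0006  0.001  -0.0067] shift after turn mm [0.9 0.4 3.1] shift now [0.9 0.4 3.1] t 21.7167 q [0.34 0.02 1.74 0.   1.39 2.13]
[-0.53384824  0.14950118  0.18829532]
```

Emit:
apply_moves(
  series=[
    [[0,0,1],[0,0,0]],
    [[0,0,0.5],[0,0,0]],
    [[0,0,0],[0,0,0]],
  ],
)

```text
t: 21.97
tool_pos: [0.4914, 0.2279, 0.332]
orientation: [-3.123, 0.339, 0.002]
force: [1.6, 1.0, 0.1]
opening: 0.0212
gripper_force: 45.0
```

Emit:
apply_moves(
  series=[
    [[0,0,1],[0,0,0]],
    [[0,0,0.5],[0,0,0]],
    [[0,0,0],[0,0,0]],
  ],
)

```text
t: 22.22
tool_pos: [0.4913, 0.2279, 0.3302]
orientation: [-3.123, 0.339, 0.003]
force: [1.1, -0.3, 0.4]
opening: 0.0212
gripper_force: 45.0
```

```bash
python3 - <<'E'
from g import *
print(robot.read_state()['force'])
s,_=look('side');t,_=look('top')
c=lambda im,u,v:cv2.resize(im[v:v+100,u:u+80],None,fx=5,fy=5,interpolation=cv2.INTER_CUBIC)
A=np.hstack([c(s,205,110),c(t,150,180)])
cv2.imwrite('pics/in.png',A)
E
```

```text
[ 1.12500536 -0.2888922   0.44471004]
```

View pics/in.png

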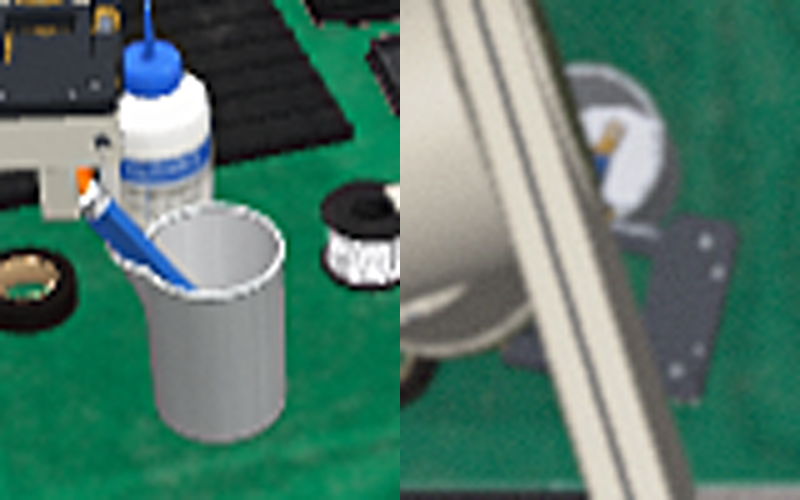

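Emit:
apply_moves(
  series=[
    [[0,0,0.7],[0,0,0]],
    [[0,0,0.5],[0,0,0]],
    [[0,0,0],[0,0,0]],
  ],
)

```text
t: 22.57
tool_pos: [0.4914, 0.2279, 0.3292]
orientation: [-3.123, 0.339, 0.002]
force: [0.8, 0.6, 1.0]
opening: 0.021
gripper_force: 45.0
```

```bash
python3 w.py | cut -c1-80
```

```text
F [ 1.   -0.44 -0.43] M [0.056 0.129 0.016] Mz [-0.046  0.063 -0.032  0.079] J6
```

Emit:
apply_moves(
  series=[
    [[0,0,0.7],[0,0,0]],
    [[0,0,0.5],[0,0,0]],
    [[0,0,0],[0,0,0]],
  ],
)

```text
t: 22.97
tool_pos: [0.4914, 0.2279, 0.3281]
orientation: [-3.123, 0.339, 0.002]
force: [1.0, 0.4, 1.7]
opening: 0.0208
gripper_force: 45.0
```

```bash
python3 w.py | cut -c1-80
```

```text
F [ 1.06 -0.38 -1.84] M [ 0.027  0.221 -0.042] Mz [-0.047 -0.074 -0.005 -0.04 ]
```

Emit:
apply_moves(
  series=[
    [[0,0,0.7],[0,0,0]],
    [[0,0,0.5],[0,0,0]],
    [[0,0,0],[0,0,0]],
  ],
)

```text
t: 23.37
tool_pos: [0.4914, 0.2279, 0.327]
orientation: [-3.123, 0.339, 0.002]
force: [2.8, 1.0, 2.8]
opening: 0.0209
gripper_force: 45.0
```

```bash
python3 w.py | cut -c1-80
```

```text
F [ 1.39 -0.81 -2.96] M [ 0.039  0.271 -0.049] Mz [-0.061 -0.041 -0.044 -0.051]
```

Emit:
apply_moves(
  series=[
    [[0,0,0],[0,0,0]],
    [[0,0,0],[0,0,0]],
    [[0,0,0],[0,0,0]],
    [[0,0,0],[0,0,0]],
  ],
  newtons=4,
)

```text
t: 23.85
tool_pos: [0.4912, 0.2279, 0.3265]
orientation: [-3.123, 0.339, 0.003]
force: [1.1, 0.3, 1.1]
opening: 0.0221
gripper_force: 4.0
```

Emit:
apply_moves(
  series=[
    [[0,0,0],[0,0,0]],
    [[0,0,0],[0,0,0]],
    [[0,0,0],[0,0,0]],
    [[0,0,0],[0,0,0]],
    [[0,0,0],[0,0,0]],
    [[0,0,-5],[0,0,0]],
    [[0,0,-10],[0,0,0]],
    [[0,0,-20],[0,0,0]],
    [[0,0,-30],[0,0,0]],
    [[0,0,-30],[0,0,0]],
    [[0,0,-30],[0,0,0]],
    [[-20,0,-20],[0,0,0]],
  ],
  claw=0.6,
)

```text
t: 24.85
tool_pos: [0.4734, 0.2314, 0.4762]
orientation: [-3.121, 0.341, -0.005]
force: [0.7, 0.9, 0.4]
opening: 0.0562
gripper_force: 0.0
```

Emit:
apply_moves(
  series=[
    [[-25,20,0],[0,0,0]],
    [[-25,30,0],[0,0,0]],
    [[-25,30,0],[0,0,0]],
    [[-25,30,0],[0,0,0]],
    [[-10,30,0],[0,0,0]],
    [[0,30,0],[0,0,0]],
    [[0,30,0],[0,0,0]],
    [[0,0,0],[0,0,0]],
  ],
)

```text
t: 25.52
tool_pos: [0.3205, 0.057, 0.4735]
orientation: [3.122, -0.345, 0.003]
force: [-0.6, 0.2, -0.4]
opening: 0.0555
gripper_force: 0.0
```

```bash
python3 - <<'E'
from g import *
s,_=look('side');t,_=look('top');print(robot.read_state()['t'])
c=lambda im,u,v:cv2.resize(im[v:v+100,u:u+80],None,fx=5,fy=5,interpolation=cv2.INTER_CUBIC)
A=np.hstack([c(s,205,110),c(t,150,180)])
cv2.imwrite('pics/done.png',A)
E
```

```text
25.6167
```

View pics/done.png

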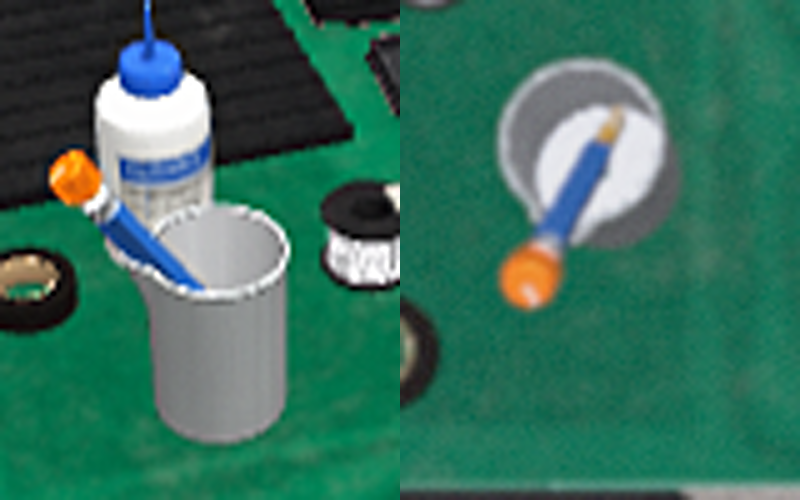

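The brush leans in the spout with its bristles on the beaker floor: the plug is at (75,178) in the side crop and the tip at (617,115) in the top crop. The beaker has not moved.

```bash
python3 -c "
from plant import robot
print(robot.close_job())"
```

```text
the job is handed in; nothing more can be done
None
```

I handed the job in at about 26 s: the plug is tightened to about 0.24 N m (noisy wrist reading), and the brush stands bristles-down on the beaker floor with its handle leaning in the spout. The grip slipped once while tightening, so I re-gripped and finished the turn; the last pictures show the beaker where it was.

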